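# Find and seat the rocking inspection cover

### The arm

A 6-joint arm with a two-finger parallel gripper is mounted at the origin on the work surface; the furniture and walls round the work are solid. World frame = base frame: x ahead of the robot, y to its left, z up, the work surface at z = 0. Lengths are in m, angles in rad, forces in N, time in s.
With the tool pointing down it reaches from about 0.375 to 0.975 m from the base axis. Payload 3.8 kg.
Tool frame: the origin (TCP) lies on the mounting face of the last link; the fingertips stand 166 mm ahead of it and the grasp point (between the pads) lies 147 mm ahead of it; z points along the fingers, y is the line along which they close (so a half turn about z gives the same grasp; the last joint's range is limited). The gripper opens to 88 mm and grips with 3 to 60 N. Pads are 18 mm wide; open, the fingers measure 123 mm over their backs; the gripper's body (75 mm by 187 mm) begins 45 mm behind the grasp point.
Start: joints at [-1.183, 0.264, 1.604, -0, 1.274, -0.037], TCP at [0.278, -0.615, 0.405] pointing down, gripper open.
Joint ranges: [-2.63, 2.63], [-0.94, 2.18], [0.31, 2.57], [-1.31, 4.45], [0, 2.66], [-2.55, 2.55]. Speed limits (rad/s): [2.57, 2.57, 3.14, 3.14, 3.14, 3.14].

### API

Orientations are given as a unit quaternion [w, x, y, z].
In Python, from workcell import * gives the robot as it stands.
- The arm moves only by the tool jog_arm, never from a script. Its argument "commands" is a list of rows, each an object of numbers: "tx", "ty", "tz": the shift along the tool's x, y, z in mm; "rx", "ry", "rz": the turn, a rotation vector about the tool's x, y, z in degrees; "claw": the closure, from -1 (fully open) to 1 (shut), so that 0 is half open. A call has exactly 10 rows; each row shifts and turns the commanded pose from where the row before left it, along the tool's axes as they then stand; what a row does not reach is not made up. A row lasts 1/12 s, in which the tool goes at most 41.7 mm and 7.16 degrees, less where a joint would pass 70% of its speed; a pose out of reach is approached as far as the arm can. A call is refused whole if a number of a shift passes 41.7 or a number of a turn 7.16, either way. A call with a gripper value outside its range is refused whole. The fingers move at their own pace and stop on an object; the grip force is fixed at half the most. Time passes only in rows, so rows that do not move let the fingers close, or fill a call up. It gives the time, the measured TCP pose, the force, the opening and the grip force at its end, in the units of the state.
- sense(): the state, without advancing time (a new reading comes with each control period).
- grab_frame(name): name is "side" or "top"; returns a dict with "color" (480x640x3 uint8, red, green, blue), "mtx" (3x3 intrinsics, pixels), "T" (4x4, takes a point from camera to world coordinates). Camera axes: x right, y up, looking along -z (the intrinsics and any distortion apply to the point x, -y, -z); pixel columns grow to the right and rows downward; lengths in m; the calibration is good to about 2 mm. A picture is of the moment at which its call begins. There is no depth.
- close_job(): hands the job in; it is judged then, once.
Trained networks look in the newest picture that a camera, given by its name, has taken for a name from the list of things; names that differ only in an ending like _2 or _b are one class to them, and where a whole thing is asked for, a point or a joint stands for the part that bears it (a point fixed in the world has none). Each returns a list of dicts, best first, with "p" (0 to 1); they miss things now and then, are a little off and sometimes report something else, mostly with a low value. They report only what shows in the picture. A call takes as long as a camera call.
- outline_of(camera, label): "region" (480x640 bool, what is visible of it) and "box" ([left, top, right, bottom] in pixels, round what is visible of it).
The state is a dict: "time_s": time; "joints": joint angles; "joint_vel": joint speeds; "tau": joint torques, N m; "tcp_pos": TCP position; "orientation": TCP orientation; "contact_force": force on the tool from outside, world axes, zero at the start; "moment": the same for the moment, N m; "finger_gap": finger opening in m; "gripper_force": force on a finger pad.
Only numpy, scipy, OpenCV 4.12 (cv2) and the standard library are available. Lean on these libraries where they do the work, as an engineer would, in place of code of your own. Each camera call takes 0.05 s, during which the arm holds its last target. There are 200 camera calls.

### The job

One of the four identical oblong covers on the service box is not fully home. With the closed fingertips press lightly on the end of one cover after another until you find the one that rocks, then press that one down in its middle until it sits fully home and let go. Do not grip or pull any cover, do not press hard on the sound ones, and leave the things lying around where they are.

Things in the scene. Friction and masses are not known exactly. Their poses are not given: they have to be found in the camera images.
- service_box: the low grey housing of the air table, fixed, 190 (its x) x 330 (its y) x 45 mm high; origin at the centre of its underside, z up, x pointing away from the robot. Four identical oblong grey plastic covers, each 96 mm (along box x) x 54 mm (along box y) with a flat top, stand in a row along its y on the aluminium deck, 78 mm from centre to centre.
- spot_1 (a point): point over the middle of the first (leftmost, +y) cover, 8 mm above the deck, axes as the box. The cover's flat top lies between 6 and 11 mm above the deck: heights differ from socket to socket, so height does not tell which is loose. The cover reaches 48 mm to either side along box x and 27 mm along box y. Any of the four covers may be the loose one; its place changes from start to start.
- spot_2 (a point): point over the middle of the second cover, 8 mm above the deck, axes as the box. The cover's flat top lies between 6 and 11 mm above the deck: heights differ from socket to socket, so height does not tell which is loose. The cover reaches 48 mm to either side along box x and 27 mm along box y.
- spot_3 (a point): point over the middle of the third cover, 8 mm above the deck, axes as the box. The cover's flat top lies between 6 and 11 mm above the deck: heights differ from socket to socket, so height does not tell which is loose. The cover reaches 48 mm to either side along box x and 27 mm along box y.
- spot_4 (a point): point over the middle of the fourth (rightmost, -y) cover, 8 mm above the deck, axes as the box. The cover's flat top lies between 6 and 11 mm above the deck: heights differ from socket to socket, so height does not tell which is loose. The cover reaches 48 mm to either side along box x and 27 mm along box y.
- loose_tilt (a joint): rocking angle (rad) of the loose cover, wherever it is (the value does not say where): it rocks about the box's y axis through its middle. 0 is level; about +0.11 when its far end (+x) is pressed down, -0.11 when its near end is. A force of 2 to 3 N some 35 mm from its middle rocks it fully, and it springs back level when released. Once home it no longer rocks.
- loose_drop (a joint): how far (m) the loose cover has been pushed down its centre stud: 0 to 0.0005 as found, 0.004 fully home, negative if pulled up. The stud holds by friction: pushing it down takes about 11 N in the middle of the cover (pressing near an end only rocks it) and it stays where it is left.
- gasket_p (a joint): how far (m) one of the three sound covers (the value does not say which place) is squashed down on its stiff rubber gasket: 0 untouched, 10 N per mm, springs back; a sound cover does not rock.
- gasket_q (a joint): how far (m) one of the three sound covers (the value does not say which place) is squashed down on its stiff rubber gasket: 0 untouched, 10 N per mm, springs back; a sound cover does not rock.
- gasket_r (a joint): how far (m) one of the three sound covers (the value does not say which place) is squashed down on its stiff rubber gasket: 0 untouched, 10 N per mm, springs back; a sound cover does not rock.
- marker_black: a black felt marker, 16 x 128 x 18 mm, lying on the back of the box's deck, loose; origin at the centre of its underside
- hex_key: a bent steel hex key, 40 x 105 x 9 mm, lying on the table behind the box, loose; origin at the centre of its underside
- sanding_block: a cork sanding block, 62 x 111 x 32 mm, on the table to the left of the box, loose; origin at the centre of its underside
- offcut_6: a wood offcut, 50 x 75 x 30 mm, on the table to the right of the box, loose; origin at the centre of its underside
- screwdriver: an orange-handled screwdriver, 30 x 215 x 30 mm, on the table in front of the box, loose; origin at the centre of its underside

How it is judged:
By the outcome, as a careful person would: the job done as asked, in the order asked, and still so for the second after the job is handed in, with the robot touching nothing.
It also fails if it takes over 51 s, if anything falls off the work surface, if the arm or the gripper's body presses on something with over 40 N, if the wrist force passes 120 N, or if a joint passes its speed limit or range.

## Working session

There is one attempt and no reset: what is moved stays moved. The work goes in short steps, Python scripts to look and compute and a tool call to move; the robot and the scene stay as the last step left them, time stands still between calls to the robot, and variables do not carry over. Pictures are saved under pics/ and viewed, at most 10 in all, crops included, and the job is handed in when it is done.

Besides the shell and the picture viewer there is one more tool, called by a JSON object that holds its "op" and its "data". jog_arm: Moves the arm, as the interface text tells. Its arguments: {"type":"object","properties":{"commands":{"type":"array"}},"required":["commands"]}

```bash
mkdir -p pics; python3 - <<'E'
from workcell import *
import cv2,numpy as np
for c in("top","side"):
    f=grab_frame(c); cv2.imwrite(f"pics/{c}0.png",f["color"][:,:,::-1]); print(c,f["mtx"].tolist(),np.round(f["T"],4).tolist(),[k for k in f])
    for l in("service_box","spot_1","loose_tilt","marker_black"):
        print(l,[(round(d["p"],2),d["box"]) for d in outline_of(c,l)])
s=sense();print(s)
E
```

```text
top [[611.9148211830687, 0.0, 323.3398355703193], [0.0, 611.9148211830687, 238.14661159188742], [0.0, 0.0, 1.0]] [[0.0215, 0.998, -0.0602, 0.4508], [-0.9997, 0.0208, -0.0116, 0.0406], [-0.0103, 0.0604, 0.9981, 1.5581], [0.0, 0.0, 0.0, 1.0]] ['color', 'mtx', 'T']
service_box [(0.61, [287.3, 195.0, 432.5, 297.7])]
spot_1 [(0.59, [286.4, 192.6, 431.0, 298.4]), (0.3, [378.4, 187.7, 420.8, 201.1])]
loose_tilt [(0.64, [360.2, 237.8, 390.5, 276.6]), (0.61, [331.3, 228.8, 357.6, 269.3]), (0.45, [374.5, 187.1, 418.9, 199.4])]
marker_black [(0.82, [354.5, 211.8, 404.1, 229.4]), (0.26, [288.5, 194.4, 434.6, 298.8])]
side [[481.3559491605042, 0.0, 318.4052381945759], [0.0, 481.3559491605042, 235.8071520091415], [0.0, 0.0, 1.0]] [[0.9978, 0.0343, -0.0567, 0.4946], [-0.0649, 0.6808, -0.7296, -0.6431], [0.0136, 0.7317, 0.6815, 0.6837], [0.0, 0.0, 0.0, 1.0]] ['color', 'mtx', 'T']
service_box [(0.94, [234.9, 201.7, 383.2, 355.6])]
spot_1 [(0.84, [236.6, 200.7, 383.6, 355.3]), (0.5, [215.3, 238.0, 250.9, 324.1])]
loose_tilt [(0.75, [278.1, 227.5, 331.7, 258.1])]
marker_black [(0.98, [341.2, 250.5, 356.7, 305.6])]
{'time_s': 0.5, 'joints': array([-1.18289121e+00,  2.63955380e-01,  1.60400320e+00,  3.41807938e-05,
        1.27369417e+00, -3.68830413e-02]), 'joint_vel': array([4.50762268e-05, 9.69395264e-04, 2.37925711e-05, 2.12944701e-05,
       1.24462685e-03, 3.41132243e-04]), 'tau': array([-6.53566622e-04, -5.01432109e+01, -3.56798673e+01,  7.28788180e-02,
        1.99904182e-02, -3.37868050e-05]), 'tcp_pos': array([ 0.27820196, -0.61500812,  0.40466663]), 'orientation': array([-3.24440834e-05,  9.77530097e-01,  2.10795893e-01,  1.08429673e-05]), 'contact_force': array([-0.52814614,  0.7619698 , -0.32039577]), 'moment': array([0.01412684, 0.01736145, 0.02272347]), 'gripper_force': 0.0, 'finger_gap': 0.0884738940991221}
```

```bash
python3 - <<'E'
import cv2
a=cv2.imread("pics/top0.png")[170:320,260:460];cv2.imwrite("pics/topc.png",cv2.resize(a,None,fx=4,fy=4,interpolation=2))
a=cv2.imread("pics/side0.png")[180:380,190:440];cv2.imwrite("pics/sidec.png",cv2.resize(a,None,fx=3,fy=3,interpolation=2))
E
```

```text
(no output)
```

View pics/topc.png

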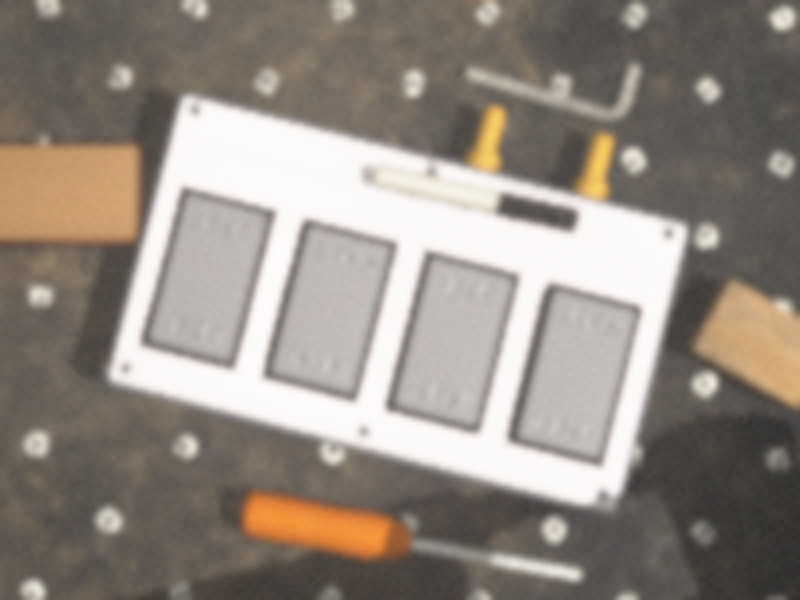

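View pics/sidec.png

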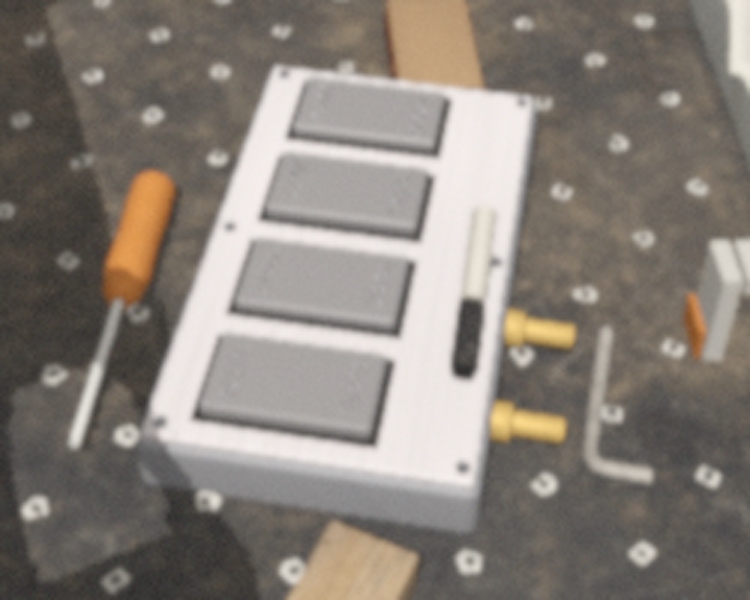

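The top crop shows the white deck with corners at about (183,95), (688,225), (618,508) and (108,380) in crop pixels. The four covers run from (208,278) on the left to (575,375) on the right. The marker lies behind covers 2–4, and the screwdriver is in front. The side crop shows the same layout.

```bash
cat > h.py <<'E'
from workcell import *
import numpy as np,cv2
from scipy.optimize import least_squares
def proj(f,P):
    T=np.array(f["T"]);c=(np.atleast_2d(P)-T[:3,3])@T[:3,:3]
    K=f["mtx"];return np.c_[K[0,0]*c[:,0]/-c[:,2]+K[0,2],-K[1,1]*c[:,1]/-c[:,2]+K[1,2]]
def w(p,B,z):
    x,y,t=p[:3];B=np.array(B,float)/1000;return np.c_[x+np.cos(t)*B[:,0]-np.sin(t)*B[:,1],y+np.sin(t)*B[:,0]+np.cos(t)*B[:,1],np.full(len(B),z)]
E
python3 - <<'E'
from h import *
ft=grab_frame("top");fs=grab_frame("side")
D=[[95,165],[95,-165],[-95,-165],[-95,165]]
dt=np.array([[183,95],[688,225],[618,508],[108,380]])/4+[260,170]
ds=np.array([[535,92],[472,495],[148,428],[277,66]])/3+[190,180]
ct=np.array([[183,190],[273,212],[234,366],[143,345],[548,287],[640,308],[602,464],[510,440]])/4+[260,170]
C=lambda o:[[o+sx*48,yc+sy*27] for yc in(117,-117) for sx,sy in((1,1),(1,-1),(-1,-1),(-1,1))]
for use in("t","s","ts"):
    def r(p):
        o=[]
        if "t" in use:o+=[proj(ft,w(p,D,.045))-dt,proj(ft,w(p,C(p[3]*1000),.053))-ct]
        if "s" in use:o+=[proj(fs,w(p,D,.045))-ds]
        return np.concatenate(o).ravel() if "t" in use else np.r_[np.concatenate(o).ravel(),p[3]]
    s=least_squares(r,[.45,0,-.25,0]);print(use,s.x,np.sqrt(np.mean(s.fun**2)),np.abs(s.fun).max())
p=s.x
for n,yc in zip("1234",(117,39,-39,-117)):
    print(n,w(p,[[p[3]*1000,yc],[p[3]*1000-35,yc]],.053).round(4).tolist())
for n in("marker_black",):
    print(outline_of("top",n)[0]["box"])
E
```

```text
t [ 0.52635706 -0.03153492 -0.23184384 -0.01656124] 1.049492370013291 2.3801088677647613
s [ 0.52977637 -0.02604594 -0.24184015  0.        ] 2.555077552515411 4.985642500973455
ts [ 0.52813636 -0.03021809 -0.23541642 -0.01798736] 1.8548299104647454 5.651681594536939
1 [[0.5379, 0.0878, 0.053], [0.5039, 0.0959, 0.053]]
2 [[0.5197, 0.0119, 0.053], [0.4857, 0.0201, 0.053]]
3 [[0.5015, -0.0639, 0.053], [0.4675, -0.0558, 0.053]]
4 [[0.4834, -0.1398, 0.053], [0.4493, -0.1316, 0.053]]
[356.5, 211.6, 401.5, 227.1]
```

```bash
python3 - <<'E'
from h import *
ft=grab_frame("top");fs=grab_frame("side")
D=np.array([[95,165],[95,-165],[-95,-165],[-95,165]])
dt=np.array([[183,95],[688,225],[618,508],[108,380]])/4+[260,170]
ds=np.array([[535,92],[472,495],[148,428],[277,66]])/3+[190,180]
ct=np.array([[183,190],[273,212],[234,366],[143,345],[548,287],[640,308],[602,464],[510,440]])/4+[260,170]
cs=np.array([[300,80],[449,96],[439,155],[290,136],[217,336],[391,357],[377,443],[196,417]])/3+[190,180]
C=lambda o:[[o+sx*48,yc+sy*27] for yc in(117,-117) for sx,sy in((1,1),(1,-1),(-1,-1),(-1,1))]
Cs=np.array(C(0)).reshape(2,4,2)[:,[3,0,1,2]].reshape(8,2)
for use in("t","s","ts"):
    def r(p):
        o=[];d=D-np.sign(D)*p[4]*1000
        if "t" in use:o+=[proj(ft,w(p,d,.045))-dt,proj(ft,w(p,C(p[3]*1000),.053))-ct]
        if "s" in use:o+=[proj(fs,w(p,d,.045))-ds,proj(fs,w(p,Cs+[p[3]*1000,0],.053))-cs]
        return np.concatenate(o).ravel()
    s=least_squares(r,[.45,0,-.25,0,0]);print(use,s.x.round(4),np.sqrt(np.mean(s.fun**2)));p=s.x
    for yc in(117,-117):print(w(p,[[p[3]*1000,yc]],.053).round(4).tolist())
print(s.fun.reshape(-1,2).round(1).tolist())
print(outline_of("top","marker_black")[0]["box"])
E
```

```text
t [ 0.5263 -0.0315 -0.2319 -0.0165  0.0037] 0.5906189626847093
[[0.5371, 0.0861, 0.053]]
[[0.4833, -0.1416, 0.053]]
s [ 0.5288 -0.0319 -0.2352 -0.0161  0.0053] 1.557660438318758
[[0.5404, 0.0856, 0.053]]
[[0.4859, -0.142, 0.053]]
ts [ 0.5279 -0.0317 -0.2332 -0.0162  0.0047] 1.2814936532309116
[[0.5392, 0.0859, 0.053]]
[[0.4851, -0.1418, 0.053]]
[[0.3, -0.4], [-0.7, -0.6], [-0.9, -0.5], [0.6, -1.3], [0.6, -0.1], [-0.7, -0.1], [-0.8, -1.0], [0.7, -1.3], [1.3, -0.6], [-0.4, -0.3], [-0.4, -1.4], [1.2, -1.0], [-0.9, 2.6], [1.0, -2.0], [-2.1, 3.7], [-0.8, 1.0], [2.0, -0.2], [-1.4, -0.0], [-1.8, -2.1], [-0.3, -1.8], [1.3, 0.5], [-1.2, 1.3], [-2.1, -1.5], [-0.1, -1.4]]
[354.4, 212.9, 403.4, 229.4]
```

{"op": "jog_arm", "data": {"commands": [{"tx": 23.7,"ty": -24.5,"tz": 5,"claw": 1},{"tx": 23.7,"ty": -24.5,"tz": 5,"claw": 1},{"tx": 23.7,"ty": -24.5,"tz": 5,"claw": 1},{"tx": 23.7,"ty": -24.5,"tz": 5,"claw": 1},{"tx": 23.7,"ty": -24.5,"tz": 5,"claw": 1},{"tx": 23.7,"ty": -24.5,"tz": 5,"claw": 1},{"tx": 23.7,"ty": -24.5,"tz": 5,"claw": 1},{"tx": 23.7,"ty": -24.5,"tz": 5,"claw": 1},{"tx": 23.7,"ty": -24.5,"tz": 5,"claw": 1},{"tx": 23.7,"ty": -24.5,"tz": 5,"claw": 1}]}}

```text
schema error: expected keys tx, ty, tz, rx, ry, rz, claw
```

{"op": "jog_arm", "data": {"commands": [{"tx": 23.7,"ty": -24.5,"tz": 10,"claw": 1},{"tx": 23.7,"ty": -24.5,"tz": 10,"claw": 1},{"tx": 23.7,"ty": -24.5,"tz": 10,"claw": 1},{"tx": 23.7,"ty": -24.5,"tz": 10,"claw": 1},{"tx": 23.7,"ty": -24.5,"tz": 10,"claw": 1},{"rz": 6.3,"claw": 1},{"rz": 6.3,"claw": 1},{"rz": 6.3,"claw": 1},{"rz": 6.3,"claw": 1},{"rz": 6.3,"claw": 1}]}}

```text
schema error: expected keys tx, ty, tz, rx, ry, rz, claw
```

{"op": "jog_arm", "data": {"commands": [{"rz": 6.1,"tz": 10,"claw": 1},{"tz": 10,"claw": 1},{"tz": 10,"claw": 1},{"tz": 10,"claw": 1},{"tz": 10,"claw": 1},{"claw": 1},{"claw": 1},{"claw": 1},{"claw": 1},{"claw": 1}]}}

```text
schema error: expected keys tx, ty, tz, rx, ry, rz, claw
```

{"op": "jog_arm", "data": {"commands": [{"tx": 23.7,"ty": -24.5,"tz": 5,"rx": 0,"ry": 0,"rz": 0,"claw": 1},{"tx": 23.7,"ty": -24.5,"tz": 5,"rx": 0,"ry": 0,"rz": 0,"claw": 1},{"tx": 23.7,"ty": -24.5,"tz": 5,"rx": 0,"ry": 0,"rz": 0,"claw": 1},{"tx": 23.7,"ty": -24.5,"tz": 5,"rx": 0,"ry": 0,"rz": 0,"claw": 1},{"tx": 23.7,"ty": -24.5,"tz": 5,"rx": 0,"ry": 0,"rz": 0,"claw": 1},{"tx": 23.7,"ty": -24.5,"tz": 5,"rx": 0,"ry": 0,"rz": 0,"claw": 1},{"tx": 23.7,"ty": -24.5,"tz": 5,"rx": 0,"ry": 0,"rz": 0,"claw": 1},{"tx": 23.7,"ty": -24.5,"tz": 5,"rx": 0,"ry": 0,"rz": 0,"claw": 1},{"tx": 23.7,"ty": -24.5,"tz": 5,"rx": 0,"ry": 0,"rz": 0,"claw": 1},{"tx": 23.7,"ty": -24.5,"tz": 5,"rx": 0,"ry": 0,"rz": 0,"claw": 1}]}}

```text
time_s: 1.63
tcp_pos: [0.3933, -0.2925, 0.3548]
orientation: [0.0, 0.978, 0.211, 0.0]
contact_force: [0.9, -0.2, -0.4]
finger_gap: 0.0239
gripper_force: 0.0
```

{"op": "jog_arm", "data": {"commands": [{"tx": 23.7,"ty": -24.5,"tz": 10,"rx": 0,"ry": 0,"rz": 0,"claw": 1},{"tx": 23.7,"ty": -24.5,"tz": 10,"rx": 0,"ry": 0,"rz": 0,"claw": 1},{"tx": 23.7,"ty": -24.5,"tz": 10,"rx": 0,"ry": 0,"rz": 0,"claw": 1},{"tx": 23.7,"ty": -24.5,"tz": 10,"rx": 0,"ry": 0,"rz": 0,"claw": 1},{"tx": 23.7,"ty": -24.5,"tz": 10,"rx": 0,"ry": 0,"rz": 0,"claw": 1},{"tx": 0,"ty": 0,"tz": 0,"rx": 0,"ry": 0,"rz": 6.3,"claw": 1},{"tx": 0,"ty": 0,"tz": 0,"rx": 0,"ry": 0,"rz": 6.3,"claw": 1},{"tx": 0,"ty": 0,"tz": 0,"rx": 0,"ry": 0,"rz": 6.3,"claw": 1},{"tx": 0,"ty": 0,"tz": 0,"rx": 0,"ry": 0,"rz": 6.3,"claw": 1},{"tx": 0,"ty": 0,"tz": 0,"rx": 0,"ry": 0,"rz": 6.3,"claw": 1}]}}

```text
time_s: 2.47
tcp_pos: [0.4508, -0.1334, 0.3049]
orientation: [0.0, 0.998, -0.065, 0.0]
contact_force: [-0.7, 0.5, -0.3]
finger_gap: 0.0006
gripper_force: 0.0
```

{"op": "jog_arm", "data": {"commands": [{"tx": 0,"ty": 0,"tz": 10,"rx": 0,"ry": 0,"rz": 6.1,"claw": 1},{"tx": 0,"ty": 0,"tz": 10,"rx": 0,"ry": 0,"rz": 0,"claw": 1},{"tx": 0,"ty": 0,"tz": 10,"rx": 0,"ry": 0,"rz": 0,"claw": 1},{"tx": 0,"ty": 0,"tz": 10,"rx": 0,"ry": 0,"rz": 0,"claw": 1},{"tx": 0,"ty": 0,"tz": 10,"rx": 0,"ry": 0,"rz": 0,"claw": 1},{"tx": 0,"ty": 0,"tz": 0,"rx": 0,"ry": 0,"rz": 0,"claw": 1},{"tx": 0,"ty": 0,"tz": 0,"rx": 0,"ry": 0,"rz": 0,"claw": 1},{"tx": 0,"ty": 0,"tz": 0,"rx": 0,"ry": 0,"rz": 0,"claw": 1},{"tx": 0,"ty": 0,"tz": 0,"rx": 0,"ry": 0,"rz": 0,"claw": 1},{"tx": 0,"ty": 0,"tz": 0,"rx": 0,"ry": 0,"rz": 0,"claw": 1}]}}

```text
time_s: 3.3
tcp_pos: [0.451, -0.1338, 0.2553]
orientation: [0.0, 0.993, -0.115, 0.001]
contact_force: [0.8, -0.4, -0.9]
finger_gap: 0.0005
gripper_force: 0.0
```

{"op": "jog_arm", "data": {"commands": [{"tx": 0,"ty": 0,"tz": 8,"rx": 0,"ry": 0,"rz": 0,"claw": 1},{"tx": 0,"ty": 0,"tz": 8,"rx": 0,"ry": 0,"rz": 0,"claw": 1},{"tx": 0,"ty": 0,"tz": 8,"rx": 0,"ry": 0,"rz": 0,"claw": 1},{"tx": 0,"ty": 0,"tz": 5,"rx": 0,"ry": 0,"rz": 0,"claw": 1},{"tx": 0,"ty": 0,"tz": 2,"rx": 0,"ry": 0,"rz": 0,"claw": 1},{"tx": 0,"ty": 0,"tz": 1,"rx": 0,"ry": 0,"rz": 0,"claw": 1},{"tx": 0,"ty": 0,"tz": 0,"rx": 0,"ry": 0,"rz": 0,"claw": 1},{"tx": 0,"ty": 0,"tz": 0,"rx": 0,"ry": 0,"rz": 0,"claw": 1},{"tx": 0,"ty": 0,"tz": 0,"rx": 0,"ry": 0,"rz": 0,"claw": 1},{"tx": 0,"ty": 0,"tz": 0,"rx": 0,"ry": 0,"rz": 0,"claw": 1}]}}

```text
time_s: 4.13
tcp_pos: [0.4509, -0.1337, 0.2231]
orientation: [0.0, 0.993, -0.115, 0.0]
contact_force: [-0.4, -1.0, -0.2]
finger_gap: 0.0004
gripper_force: 0.0
```

```bash
python3 - <<'E'
from h import *
a=[]
for c in("top","side"):
    f=grab_frame(c);I=f["color"][:,:,::-1];s=sense();a.append(s["contact_force"]);
    u=proj(f,np.array(s["tcp_pos"])-[0,0,.166])[0].astype(int)
    I=I[u[1]-60:u[1]+60,u[0]-75:u[0]+75];cv2.imwrite(f"pics/{c}1.png",cv2.resize(I,None,fx=5,fy=5))
a=cv2.hconcat([cv2.resize(cv2.imread(f"pics/{c}1.png"),(400,320)) for c in("top","side")]);cv2.imwrite("pics/both1.png",a)
E
```

```text
(no output)
```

View pics/both1.png

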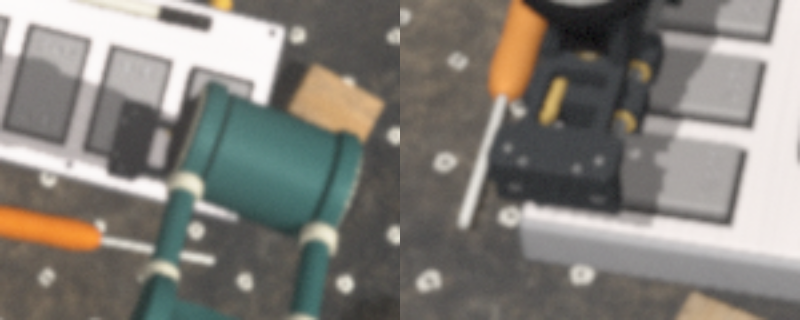

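The gripper body stands over the near end of cover 4, at about (560,150) in the combined picture, and it hides the tips. I'll probe down in small steps.

{"op": "jog_arm", "data": {"commands": [{"tx": 0,"ty": 0,"tz": 0.4,"rx": 0,"ry": 0,"rz": 0,"claw": 1},{"tx": 0,"ty": 0,"tz": 0.4,"rx": 0,"ry": 0,"rz": 0,"claw": 1},{"tx": 0,"ty": 0,"tz": 0.4,"rx": 0,"ry": 0,"rz": 0,"claw": 1},{"tx": 0,"ty": 0,"tz": 0.2,"rx": 0,"ry": 0,"rz": 0,"claw": 1},{"tx": 0,"ty": 0,"tz": 0,"rx": 0,"ry": 0,"rz": 0,"claw": 1},{"tx": 0,"ty": 0,"tz": 0,"rx": 0,"ry": 0,"rz": 0,"claw": 1},{"tx": 0,"ty": 0,"tz": 0,"rx": 0,"ry": 0,"rz": 0,"claw": 1},{"tx": 0,"ty": 0,"tz": 0,"rx": 0,"ry": 0,"rz": 0,"claw": 1},{"tx": 0,"ty": 0,"tz": 0,"rx": 0,"ry": 0,"rz": 0,"claw": 1},{"tx": 0,"ty": 0,"tz": 0,"rx": 0,"ry": 0,"rz": 0,"claw": 1}]}}

```text
time_s: 5.07
tcp_pos: [0.4507, -0.1337, 0.2214]
orientation: [0.0, 0.993, -0.115, 0.0]
contact_force: [-1.5, -0.1, 2.0]
finger_gap: 0.0004
gripper_force: 1.6
```

{"op": "jog_arm", "data": {"commands": [{"tx": 0,"ty": 0,"tz": 0.3,"rx": 0,"ry": 0,"rz": 0,"claw": 1},{"tx": 0,"ty": 0,"tz": 0,"rx": 0,"ry": 0,"rz": 0,"claw": 1},{"tx": 0,"ty": 0,"tz": 0,"rx": 0,"ry": 0,"rz": 0,"claw": 1},{"tx": 0,"ty": 0,"tz": 0,"rx": 0,"ry": 0,"rz": 0,"claw": 1},{"tx": 0,"ty": 0,"tz": 0,"rx": 0,"ry": 0,"rz": 0,"claw": 1},{"tx": 0,"ty": 0,"tz": 0,"rx": 0,"ry": 0,"rz": 0,"claw": 1},{"tx": 0,"ty": 0,"tz": 0,"rx": 0,"ry": 0,"rz": 0,"claw": 1},{"tx": 0,"ty": 0,"tz": 0,"rx": 0,"ry": 0,"rz": 0,"claw": 1},{"tx": 0,"ty": 0,"tz": 0,"rx": 0,"ry": 0,"rz": 0,"claw": 1},{"tx": 0,"ty": 0,"tz": 0,"rx": 0,"ry": 0,"rz": 0,"claw": 1}]}}

```text
time_s: 5.9
tcp_pos: [0.4507, -0.1337, 0.2212]
orientation: [0.0, 0.993, -0.115, 0.0]
contact_force: [-1.4, 0.8, 5.1]
finger_gap: 0.0003
gripper_force: 2.6
```

```bash
cat > f.py <<'E'
from workcell import *
import numpy as np
a=[]
for i in range(4): grab_frame("side");s=sense();a.append(s["contact_force"])
print(s["time_s"],np.mean(a,0).round(2),np.round(s["tcp_pos"],5))
E
python3 f.py
```

```text
6.1 [-1.19  0.42  5.12] [ 0.45069 -0.13365  0.22117]
```

Cover 4 is stiff: about 3 N over 0.25 mm, at 10.2 mm above the deck. It is sound, so on to cover 3.

{"op": "jog_arm", "data": {"commands": [{"tx": 0,"ty": 0,"tz": -7,"rx": 0,"ry": 0,"rz": 0,"claw": 1},{"tx": 0,"ty": -26,"tz": 0,"rx": 0,"ry": 0,"rz": 0,"claw": 1},{"tx": 0,"ty": -26,"tz": 0,"rx": 0,"ry": 0,"rz": 0,"claw": 1},{"tx": 0,"ty": -26,"tz": 0,"rx": 0,"ry": 0,"rz": 0,"claw": 1},{"tx": 0,"ty": 0,"tz": 0,"rx": 0,"ry": 0,"rz": 0,"claw": 1},{"tx": 0,"ty": 0,"tz": 4,"rx": 0,"ry": 0,"rz": 0,"claw": 1},{"tx": 0,"ty": 0,"tz": 2,"rx": 0,"ry": 0,"rz": 0,"claw": 1},{"tx": 0,"ty": 0,"tz": 0,"rx": 0,"ry": 0,"rz": 0,"claw": 1},{"tx": 0,"ty": 0,"tz": 0,"rx": 0,"ry": 0,"rz": 0,"claw": 1},{"tx": 0,"ty": 0,"tz": 0,"rx": 0,"ry": 0,"rz": 0,"claw": 1}]}}

```text
time_s: 6.93
tcp_pos: [0.4683, -0.0585, 0.2218]
orientation: [0.0, 0.993, -0.116, -0.0]
contact_force: [-0.7, 0.2, 0.5]
finger_gap: 0.0004
gripper_force: 0.0
```

{"op": "jog_arm", "data": {"commands": [{"tx": 0,"ty": 0,"tz": 0.4,"rx": 0,"ry": 0,"rz": 0,"claw": 1},{"tx": 0,"ty": 0,"tz": 0.3,"rx": 0,"ry": 0,"rz": 0,"claw": 1},{"tx": 0,"ty": 0,"tz": 0,"rx": 0,"ry": 0,"rz": 0,"claw": 1},{"tx": 0,"ty": 0,"tz": 0,"rx": 0,"ry": 0,"rz": 0,"claw": 1},{"tx": 0,"ty": 0,"tz": 0,"rx": 0,"ry": 0,"rz": 0,"claw": 1},{"tx": 0,"ty": 0,"tz": 0,"rx": 0,"ry": 0,"rz": 0,"claw": 1},{"tx": 0,"ty": 0,"tz": 0,"rx": 0,"ry": 0,"rz": 0,"claw": 1},{"tx": 0,"ty": 0,"tz": 0,"rx": 0,"ry": 0,"rz": 0,"claw": 1},{"tx": 0,"ty": 0,"tz": 0,"rx": 0,"ry": 0,"rz": 0,"claw": 1},{"tx": 0,"ty": 0,"tz": 0,"rx": 0,"ry": 0,"rz": 0,"claw": 1}]}}

```text
time_s: 7.77
tcp_pos: [0.4685, -0.0577, 0.2213]
orientation: [-0.0, 0.993, -0.115, 0.0]
contact_force: [-0.1, -0.2, 0.2]
finger_gap: 0.0005
gripper_force: 0.0
```

{"op": "jog_arm", "data": {"commands": [{"tx": 0,"ty": 0,"tz": 0.4,"rx": 0,"ry": 0,"rz": 0,"claw": 1},{"tx": 0,"ty": 0,"tz": 0.3,"rx": 0,"ry": 0,"rz": 0,"claw": 1},{"tx": 0,"ty": 0,"tz": 0,"rx": 0,"ry": 0,"rz": 0,"claw": 1},{"tx": 0,"ty": 0,"tz": 0,"rx": 0,"ry": 0,"rz": 0,"claw": 1},{"tx": 0,"ty": 0,"tz": 0,"rx": 0,"ry": 0,"rz": 0,"claw": 1},{"tx": 0,"ty": 0,"tz": 0,"rx": 0,"ry": 0,"rz": 0,"claw": 1},{"tx": 0,"ty": 0,"tz": 0,"rx": 0,"ry": 0,"rz": 0,"claw": 1},{"tx": 0,"ty": 0,"tz": 0,"rx": 0,"ry": 0,"rz": 0,"claw": 1},{"tx": 0,"ty": 0,"tz": 0,"rx": 0,"ry": 0,"rz": 0,"claw": 1},{"tx": 0,"ty": 0,"tz": 0,"rx": 0,"ry": 0,"rz": 0,"claw": 1}]}}

```text
time_s: 8.6
tcp_pos: [0.4686, -0.0577, 0.2206]
orientation: [-0.0, 0.993, -0.115, 0.0]
contact_force: [-0.2, 0.7, 1.8]
finger_gap: 0.0008
gripper_force: 0.6
```

```bash
python3 f.py
```

```text
8.8 [-0.52  0.55  1.5 ] [ 0.46856 -0.05773  0.22065]
```

{"op": "jog_arm", "data": {"commands": [{"tx": 0,"ty": 0,"tz": 0.4,"rx": 0,"ry": 0,"rz": 0,"claw": 1},{"tx": 0,"ty": 0,"tz": 0,"rx": 0,"ry": 0,"rz": 0,"claw": 1},{"tx": 0,"ty": 0,"tz": 0,"rx": 0,"ry": 0,"rz": 0,"claw": 1},{"tx": 0,"ty": 0,"tz": 0,"rx": 0,"ry": 0,"rz": 0,"claw": 1},{"tx": 0,"ty": 0,"tz": 0,"rx": 0,"ry": 0,"rz": 0,"claw": 1},{"tx": 0,"ty": 0,"tz": 0,"rx": 0,"ry": 0,"rz": 0,"claw": 1},{"tx": 0,"ty": 0,"tz": 0,"rx": 0,"ry": 0,"rz": 0,"claw": 1},{"tx": 0,"ty": 0,"tz": 0,"rx": 0,"ry": 0,"rz": 0,"claw": 1},{"tx": 0,"ty": 0,"tz": 0,"rx": 0,"ry": 0,"rz": 0,"claw": 1},{"tx": 0,"ty": 0,"tz": 0,"rx": 0,"ry": 0,"rz": 0,"claw": 1}]}}

```text
time_s: 9.63
tcp_pos: [0.4686, -0.0577, 0.2203]
orientation: [-0.0, 0.993, -0.115, 0.0]
contact_force: [-1.7, 0.0, 4.4]
finger_gap: -0.0
gripper_force: 2.3
```

```bash
python3 f.py
```

```text
9.8333 [-1.58  0.24  4.33] [ 0.46856 -0.05775  0.22026]
```

Cover 3 is stiff as well (about 7 N/mm), so it is sound. On to cover 2.

{"op": "jog_arm", "data": {"commands": [{"tx": 0,"ty": 0,"tz": -7,"rx": 0,"ry": 0,"rz": 0,"claw": 1},{"tx": 0,"ty": -26,"tz": 0,"rx": 0,"ry": 0,"rz": 0,"claw": 1},{"tx": 0,"ty": -26,"tz": 0,"rx": 0,"ry": 0,"rz": 0,"claw": 1},{"tx": 0,"ty": -26,"tz": 0,"rx": 0,"ry": 0,"rz": 0,"claw": 1},{"tx": 0,"ty": 0,"tz": 0,"rx": 0,"ry": 0,"rz": 0,"claw": 1},{"tx": 0,"ty": 0,"tz": 4,"rx": 0,"ry": 0,"rz": 0,"claw": 1},{"tx": 0,"ty": 0,"tz": 1,"rx": 0,"ry": 0,"rz": 0,"claw": 1},{"tx": 0,"ty": 0,"tz": 0.2,"rx": 0,"ry": 0,"rz": 0,"claw": 1},{"tx": 0,"ty": 0,"tz": 0.2,"rx": 0,"ry": 0,"rz": 0,"claw": 1},{"tx": 0,"ty": 0,"tz": 0,"rx": 0,"ry": 0,"rz": 0,"claw": 1}]}}

```text
time_s: 10.67
tcp_pos: [0.4862, 0.0174, 0.2216]
orientation: [0.0, 0.993, -0.116, -0.0]
contact_force: [-0.2, 0.1, -0.2]
finger_gap: 0.0005
gripper_force: 0.1
```

```bash
python3 f.py
```

```text
10.8667 [ 0.2  -0.02  0.12] [0.48642 0.01779 0.22189]
```

{"op": "jog_arm", "data": {"commands": [{"tx": 0,"ty": 0,"tz": 0.4,"rx": 0,"ry": 0,"rz": 0,"claw": 1},{"tx": 0,"ty": 0,"tz": 0.4,"rx": 0,"ry": 0,"rz": 0,"claw": 1},{"tx": 0,"ty": 0,"tz": 0,"rx": 0,"ry": 0,"rz": 0,"claw": 1},{"tx": 0,"ty": 0,"tz": 0,"rx": 0,"ry": 0,"rz": 0,"claw": 1},{"tx": 0,"ty": 0,"tz": 0,"rx": 0,"ry": 0,"rz": 0,"claw": 1},{"tx": 0,"ty": 0,"tz": 0,"rx": 0,"ry": 0,"rz": 0,"claw": 1},{"tx": 0,"ty": 0,"tz": 0,"rx": 0,"ry": 0,"rz": 0,"claw": 1},{"tx": 0,"ty": 0,"tz": 0,"rx": 0,"ry": 0,"rz": 0,"claw": 1},{"tx": 0,"ty": 0,"tz": 0,"rx": 0,"ry": 0,"rz": 0,"claw": 1},{"tx": 0,"ty": 0,"tz": 0,"rx": 0,"ry": 0,"rz": 0,"claw": 1}]}}

```text
time_s: 11.7
tcp_pos: [0.4864, 0.0182, 0.221]
orientation: [-0.0, 0.993, -0.115, 0.0]
contact_force: [0.8, -0.1, 0.8]
finger_gap: 0.0005
gripper_force: 0.2
```

```bash
python3 f.py
```

```text
11.9 [ 0.14 -0.71  0.38] [0.48644 0.01818 0.22104]
```

{"op": "jog_arm", "data": {"commands": [{"tx": 0,"ty": 0,"tz": 0.4,"rx": 0,"ry": 0,"rz": 0,"claw": 1},{"tx": 0,"ty": 0,"tz": 0.3,"rx": 0,"ry": 0,"rz": 0,"claw": 1},{"tx": 0,"ty": 0,"tz": 0,"rx": 0,"ry": 0,"rz": 0,"claw": 1},{"tx": 0,"ty": 0,"tz": 0,"rx": 0,"ry": 0,"rz": 0,"claw": 1},{"tx": 0,"ty": 0,"tz": 0,"rx": 0,"ry": 0,"rz": 0,"claw": 1},{"tx": 0,"ty": 0,"tz": 0,"rx": 0,"ry": 0,"rz": 0,"claw": 1},{"tx": 0,"ty": 0,"tz": 0,"rx": 0,"ry": 0,"rz": 0,"claw": 1},{"tx": 0,"ty": 0,"tz": 0,"rx": 0,"ry": 0,"rz": 0,"claw": 1},{"tx": 0,"ty": 0,"tz": 0,"rx": 0,"ry": 0,"rz": 0,"claw": 1},{"tx": 0,"ty": 0,"tz": 0,"rx": 0,"ry": 0,"rz": 0,"claw": 1}]}}

```text
time_s: 12.73
tcp_pos: [0.4864, 0.0182, 0.2203]
orientation: [-0.0, 0.993, -0.115, -0.0]
contact_force: [-1.5, -0.5, 2.4]
finger_gap: 0.0005
gripper_force: 0.6
```

```bash
python3 f.py
```

```text
12.9333 [-0.78  0.66  1.13] [0.48641 0.01817 0.2203 ]
```

{"op": "jog_arm", "data": {"commands": [{"tx": 0,"ty": 0,"tz": 0.3,"rx": 0,"ry": 0,"rz": 0,"claw": 1},{"tx": 0,"ty": 0,"tz": 0.2,"rx": 0,"ry": 0,"rz": 0,"claw": 1},{"tx": 0,"ty": 0,"tz": 0,"rx": 0,"ry": 0,"rz": 0,"claw": 1},{"tx": 0,"ty": 0,"tz": 0,"rx": 0,"ry": 0,"rz": 0,"claw": 1},{"tx": 0,"ty": 0,"tz": 0,"rx": 0,"ry": 0,"rz": 0,"claw": 1},{"tx": 0,"ty": 0,"tz": 0,"rx": 0,"ry": 0,"rz": 0,"claw": 1},{"tx": 0,"ty": 0,"tz": 0,"rx": 0,"ry": 0,"rz": 0,"claw": 1},{"tx": 0,"ty": 0,"tz": 0,"rx": 0,"ry": 0,"rz": 0,"claw": 1},{"tx": 0,"ty": 0,"tz": 0,"rx": 0,"ry": 0,"rz": 0,"claw": 1},{"tx": 0,"ty": 0,"tz": 0,"rx": 0,"ry": 0,"rz": 0,"claw": 1}]}}

```text
time_s: 13.77
tcp_pos: [0.4864, 0.0182, 0.2198]
orientation: [0.0, 0.993, -0.115, 0.0]
contact_force: [-0.5, 0.2, 0.5]
finger_gap: 0.0001
gripper_force: 0.7
```

```bash
python3 f.py
```

```text
13.9667 [-0.53  0.64  1.23] [0.48642 0.01818 0.21981]
```

{"op": "jog_arm", "data": {"commands": [{"tx": 0,"ty": 0,"tz": 0.4,"rx": 0,"ry": 0,"rz": 0,"claw": 1},{"tx": 0,"ty": 0,"tz": 0.3,"rx": 0,"ry": 0,"rz": 0,"claw": 1},{"tx": 0,"ty": 0,"tz": 0,"rx": 0,"ry": 0,"rz": 0,"claw": 1},{"tx": 0,"ty": 0,"tz": 0,"rx": 0,"ry": 0,"rz": 0,"claw": 1},{"tx": 0,"ty": 0,"tz": 0,"rx": 0,"ry": 0,"rz": 0,"claw": 1},{"tx": 0,"ty": 0,"tz": 0,"rx": 0,"ry": 0,"rz": 0,"claw": 1},{"tx": 0,"ty": 0,"tz": 0,"rx": 0,"ry": 0,"rz": 0,"claw": 1},{"tx": 0,"ty": 0,"tz": 0,"rx": 0,"ry": 0,"rz": 0,"claw": 1},{"tx": 0,"ty": 0,"tz": 0,"rx": 0,"ry": 0,"rz": 0,"claw": 1},{"tx": 0,"ty": 0,"tz": 0,"rx": 0,"ry": 0,"rz": 0,"claw": 1}]}}

```text
time_s: 14.8
tcp_pos: [0.4864, 0.0182, 0.2191]
orientation: [-0.0, 0.993, -0.115, -0.0]
contact_force: [-1.9, 1.4, 2.1]
finger_gap: 0.0003
gripper_force: 1.0
```

```bash
python3 f.py
```

```text
15.0 [-0.83  0.02  1.87] [0.4864  0.0182  0.21911]
```

{"op": "jog_arm", "data": {"commands": [{"tx": 0,"ty": 0,"tz": 0.4,"rx": 0,"ry": 0,"rz": 0,"claw": 1},{"tx": 0,"ty": 0,"tz": 0.4,"rx": 0,"ry": 0,"rz": 0,"claw": 1},{"tx": 0,"ty": 0,"tz": 0.4,"rx": 0,"ry": 0,"rz": 0,"claw": 1},{"tx": 0,"ty": 0,"tz": 0,"rx": 0,"ry": 0,"rz": 0,"claw": 1},{"tx": 0,"ty": 0,"tz": 0,"rx": 0,"ry": 0,"rz": 0,"claw": 1},{"tx": 0,"ty": 0,"tz": 0,"rx": 0,"ry": 0,"rz": 0,"claw": 1},{"tx": 0,"ty": 0,"tz": 0,"rx": 0,"ry": 0,"rz": 0,"claw": 1},{"tx": 0,"ty": 0,"tz": 0,"rx": 0,"ry": 0,"rz": 0,"claw": 1},{"tx": 0,"ty": 0,"tz": 0,"rx": 0,"ry": 0,"rz": 0,"claw": 1},{"tx": 0,"ty": 0,"tz": 0,"rx": 0,"ry": 0,"rz": 0,"claw": 1}]}}

```text
time_s: 15.83
tcp_pos: [0.4864, 0.0182, 0.2185]
orientation: [0.0, 0.993, -0.115, -0.0]
contact_force: [-3.8, 0.5, 7.6]
finger_gap: 0.0006
gripper_force: 3.9
```

```bash
python3 f.py
```

```text
16.0333 [-3.87  0.73  7.4 ] [0.48641 0.01821 0.21848]
```

Cover 2 rocks: only about 2 N over 1.9 mm, then it meets its tilt stop. I'll lift off and press it in the middle.

{"op": "jog_arm", "data": {"commands": [{"tx": 0,"ty": 0,"tz": -5,"rx": 0,"ry": 0,"rz": 0,"claw": 1},{"tx": 0,"ty": 0,"tz": -5,"rx": 0,"ry": 0,"rz": 0,"claw": 1},{"tx": 17,"ty": 0,"tz": 0,"rx": 0,"ry": 0,"rz": 0,"claw": 1},{"tx": 17,"ty": 0,"tz": 0,"rx": 0,"ry": 0,"rz": 0,"claw": 1},{"tx": 0,"ty": 0,"tz": 0,"rx": 0,"ry": 0,"rz": 0,"claw": 1},{"tx": 0,"ty": 0,"tz": 5,"rx": 0,"ry": 0,"rz": 0,"claw": 1},{"tx": 0,"ty": 0,"tz": 1,"rx": 0,"ry": 0,"rz": 0,"claw": 1},{"tx": 0,"ty": 0,"tz": 0,"rx": 0,"ry": 0,"rz": 0,"claw": 1},{"tx": 0,"ty": 0,"tz": 0,"rx": 0,"ry": 0,"rz": 0,"claw": 1},{"tx": 0,"ty": 0,"tz": 0,"rx": 0,"ry": 0,"rz": 0,"claw": 1}]}}

```text
time_s: 16.87
tcp_pos: [0.5189, 0.0105, 0.2217]
orientation: [0.0, 0.993, -0.115, -0.0]
contact_force: [0.5, -1.1, 0.5]
finger_gap: 0.0005
gripper_force: 0.3
```

{"op": "jog_arm", "data": {"commands": [{"tx": 0,"ty": 0,"tz": 0.4,"rx": 0,"ry": 0,"rz": 0,"claw": 1},{"tx": 0,"ty": 0,"tz": 0.4,"rx": 0,"ry": 0,"rz": 0,"claw": 1},{"tx": 0,"ty": 0,"tz": 0.4,"rx": 0,"ry": 0,"rz": 0,"claw": 1},{"tx": 0,"ty": 0,"tz": 0.3,"rx": 0,"ry": 0,"rz": 0,"claw": 1},{"tx": 0,"ty": 0,"tz": 0,"rx": 0,"ry": 0,"rz": 0,"claw": 1},{"tx": 0,"ty": 0,"tz": 0,"rx": 0,"ry": 0,"rz": 0,"claw": 1},{"tx": 0,"ty": 0,"tz": 0,"rx": 0,"ry": 0,"rz": 0,"claw": 1},{"tx": 0,"ty": 0,"tz": 0,"rx": 0,"ry": 0,"rz": 0,"claw": 1},{"tx": 0,"ty": 0,"tz": 0,"rx": 0,"ry": 0,"rz": 0,"claw": 1},{"tx": 0,"ty": 0,"tz": 0,"rx": 0,"ry": 0,"rz": 0,"claw": 1}]}}

```text
time_s: 17.7
tcp_pos: [0.5191, 0.0105, 0.2213]
orientation: [0.0, 0.993, -0.115, -0.001]
contact_force: [-3.6, -0.2, 8.5]
finger_gap: 0.0005
gripper_force: 4.6
```

```bash
python3 f.py
```

```text
17.9 [-3.71  0.07  9.31] [0.51904 0.01048 0.22123]
```

{"op": "jog_arm", "data": {"commands": [{"tx": 0,"ty": 0,"tz": 0.4,"rx": 0,"ry": 0,"rz": 0,"claw": 1},{"tx": 0,"ty": 0,"tz": 0.4,"rx": 0,"ry": 0,"rz": 0,"claw": 1},{"tx": 0,"ty": 0,"tz": 0.4,"rx": 0,"ry": 0,"rz": 0,"claw": 1},{"tx": 0,"ty": 0,"tz": 0.4,"rx": 0,"ry": 0,"rz": 0,"claw": 1},{"tx": 0,"ty": 0,"tz": 0.4,"rx": 0,"ry": 0,"rz": 0,"claw": 1},{"tx": 0,"ty": 0,"tz": 0,"rx": 0,"ry": 0,"rz": 0,"claw": 1},{"tx": 0,"ty": 0,"tz": 0,"rx": 0,"ry": 0,"rz": 0,"claw": 1},{"tx": 0,"ty": 0,"tz": 0,"rx": 0,"ry": 0,"rz": 0,"claw": 1},{"tx": 0,"ty": 0,"tz": 0,"rx": 0,"ry": 0,"rz": 0,"claw": 1},{"tx": 0,"ty": 0,"tz": 0,"rx": 0,"ry": 0,"rz": 0,"claw": 1}]}}

```text
time_s: 18.73
tcp_pos: [0.5191, 0.0105, 0.2193]
orientation: [0.0, 0.993, -0.115, -0.001]
contact_force: [-3.5, -0.0, 9.6]
finger_gap: 0.0002
gripper_force: 4.8
```

Sliding down the stud at about 10 N, with 2 mm done. I'll continue to the stop.

{"op": "jog_arm", "data": {"commands": [{"tx": 0,"ty": 0,"tz": 0.4,"rx": 0,"ry": 0,"rz": 0,"claw": 1},{"tx": 0,"ty": 0,"tz": 0.4,"rx": 0,"ry": 0,"rz": 0,"claw": 1},{"tx": 0,"ty": 0,"tz": 0.4,"rx": 0,"ry": 0,"rz": 0,"claw": 1},{"tx": 0,"ty": 0,"tz": 0.4,"rx": 0,"ry": 0,"rz": 0,"claw": 1},{"tx": 0,"ty": 0,"tz": 0.4,"rx": 0,"ry": 0,"rz": 0,"claw": 1},{"tx": 0,"ty": 0,"tz": 0,"rx": 0,"ry": 0,"rz": 0,"claw": 1},{"tx": 0,"ty": 0,"tz": 0,"rx": 0,"ry": 0,"rz": 0,"claw": 1},{"tx": 0,"ty": 0,"tz": 0,"rx": 0,"ry": 0,"rz": 0,"claw": 1},{"tx": 0,"ty": 0,"tz": 0,"rx": 0,"ry": 0,"rz": 0,"claw": 1},{"tx": 0,"ty": 0,"tz": 0,"rx": 0,"ry": 0,"rz": 0,"claw": 1}]}}

```text
time_s: 19.57
tcp_pos: [0.5191, 0.0105, 0.218]
orientation: [0.0, 0.993, -0.115, -0.001]
contact_force: [-6.3, -0.4, 14.9]
finger_gap: 0.0005
gripper_force: 7.3
```

{"op": "jog_arm", "data": {"commands": [{"tx": 0,"ty": 0,"tz": 0.4,"rx": 0,"ry": 0,"rz": 0,"claw": 1},{"tx": 0,"ty": 0,"tz": 0.2,"rx": 0,"ry": 0,"rz": 0,"claw": 1},{"tx": 0,"ty": 0,"tz": 0,"rx": 0,"ry": 0,"rz": 0,"claw": 1},{"tx": 0,"ty": 0,"tz": 0,"rx": 0,"ry": 0,"rz": 0,"claw": 1},{"tx": 0,"ty": 0,"tz": 0,"rx": 0,"ry": 0,"rz": 0,"claw": 1},{"tx": 0,"ty": 0,"tz": 0,"rx": 0,"ry": 0,"rz": 0,"claw": 1},{"tx": 0,"ty": 0,"tz": 0,"rx": 0,"ry": 0,"rz": 0,"claw": 1},{"tx": 0,"ty": 0,"tz": 0,"rx": 0,"ry": 0,"rz": 0,"claw": 1},{"tx": 0,"ty": 0,"tz": 0,"rx": 0,"ry": 0,"rz": 0,"claw": 1},{"tx": 0,"ty": 0,"tz": 0,"rx": 0,"ry": 0,"rz": 0,"claw": 1}]}}

```text
time_s: 20.4
tcp_pos: [0.5191, 0.0105, 0.218]
orientation: [0.0, 0.993, -0.115, -0.001]
contact_force: [-7.5, 0.1, 18.8]
finger_gap: 0.0005
gripper_force: 9.4
```

```bash
python3 f.py
```

```text
20.6 [-7.95 -0.13 18.6 ] [0.51912 0.01051 0.21795]
```

{"op": "jog_arm", "data": {"commands": [{"tx": 0,"ty": 0,"tz": 0.4,"rx": 0,"ry": 0,"rz": 0,"claw": 1},{"tx": 0,"ty": 0,"tz": 0,"rx": 0,"ry": 0,"rz": 0,"claw": 1},{"tx": 0,"ty": 0,"tz": 0,"rx": 0,"ry": 0,"rz": 0,"claw": 1},{"tx": 0,"ty": 0,"tz": 0,"rx": 0,"ry": 0,"rz": 0,"claw": 1},{"tx": 0,"ty": 0,"tz": 0,"rx": 0,"ry": 0,"rz": 0,"claw": 1},{"tx": 0,"ty": 0,"tz": 0,"rx": 0,"ry": 0,"rz": 0,"claw": 1},{"tx": 0,"ty": 0,"tz": 0,"rx": 0,"ry": 0,"rz": 0,"claw": 1},{"tx": 0,"ty": 0,"tz": 0,"rx": 0,"ry": 0,"rz": 0,"claw": 1},{"tx": 0,"ty": 0,"tz": 0,"rx": 0,"ry": 0,"rz": 0,"claw": 1},{"tx": 0,"ty": 0,"tz": 0,"rx": 0,"ry": 0,"rz": 0,"claw": 1}]}}

```text
time_s: 21.43
tcp_pos: [0.5192, 0.0105, 0.2179]
orientation: [0.0, 0.993, -0.115, -0.001]
contact_force: [-9.0, 0.0, 20.7]
finger_gap: 0.0003
gripper_force: 10.8
```

{"op": "jog_arm", "data": {"commands": [{"tx": 0,"ty": 0,"tz": -4,"rx": 0,"ry": 0,"rz": 0,"claw": 1},{"tx": 0,"ty": 0,"tz": -4,"rx": 0,"ry": 0,"rz": 0,"claw": 1},{"tx": -17,"ty": 0,"tz": 0,"rx": 0,"ry": 0,"rz": 0,"claw": 1},{"tx": -17,"ty": 0,"tz": 0,"rx": 0,"ry": 0,"rz": 0,"claw": 1},{"tx": 0,"ty": 0,"tz": 0,"rx": 0,"ry": 0,"rz": 0,"claw": 1},{"tx": 0,"ty": 0,"tz": 4,"rx": 0,"ry": 0,"rz": 0,"claw": 1},{"tx": 0,"ty": 0,"tz": 2,"rx": 0,"ry": 0,"rz": 0,"claw": 1},{"tx": 0,"ty": 0,"tz": 0.4,"rx": 0,"ry": 0,"rz": 0,"claw": 1},{"tx": 0,"ty": 0,"tz": 0,"rx": 0,"ry": 0,"rz": 0,"claw": 1},{"tx": 0,"ty": 0,"tz": 0,"rx": 0,"ry": 0,"rz": 0,"claw": 1}]}}

```text
time_s: 22.27
tcp_pos: [0.487, 0.0182, 0.2179]
orientation: [-0.0, 0.993, -0.116, -0.001]
contact_force: [-6.2, -0.2, 12.2]
finger_gap: 0.0004
gripper_force: 6.2
```

```bash
python3 f.py
```

```text
22.4667 [-6.47  0.62 12.66] [0.48702 0.01814 0.21794]
```

Pressed at its near end, the cover now stays rigid at the same height, so it is home. Lifting away.

{"op": "jog_arm", "data": {"commands": [{"tx": 0,"ty": 0,"tz": -5,"rx": 0,"ry": 0,"rz": 0,"claw": 1},{"tx": 0,"ty": 0,"tz": -15,"rx": 0,"ry": 0,"rz": 0,"claw": 1},{"tx": 0,"ty": 0,"tz": -20,"rx": 0,"ry": 0,"rz": 0,"claw": 1},{"tx": 0,"ty": 0,"tz": -20,"rx": 0,"ry": 0,"rz": 0,"claw": 1},{"tx": 0,"ty": 0,"tz": -20,"rx": 0,"ry": 0,"rz": 0,"claw": 1},{"tx": 0,"ty": 0,"tz": -20,"rx": 0,"ry": 0,"rz": 0,"claw": 1},{"tx": 0,"ty": 0,"tz": 0,"rx": 0,"ry": 0,"rz": 0,"claw": 1},{"tx": 0,"ty": 0,"tz": 0,"rx": 0,"ry": 0,"rz": 0,"claw": 1},{"tx": 0,"ty": 0,"tz": 0,"rx": 0,"ry": 0,"rz": 0,"claw": 1},{"tx": 0,"ty": 0,"tz": 0,"rx": 0,"ry": 0,"rz": 0,"claw": 1}]}}

```text
time_s: 23.3
tcp_pos: [0.4859, 0.0181, 0.3153]
orientation: [0.0, 0.993, -0.116, -0.001]
contact_force: [0.8, -0.0, -0.9]
finger_gap: 0.0003
gripper_force: 0.0
```

```bash
python3 f.py; python3 - <<'E'
from h import *
f=grab_frame("side");cv2.imwrite("pics/end.png",cv2.resize(f["color"][180:380,190:440,::-1],None,fx=3,fy=3))
E
```

```text
23.5 [ 0.   -0.44  0.38] [0.48603 0.01819 0.31582]
```

View pics/end.png

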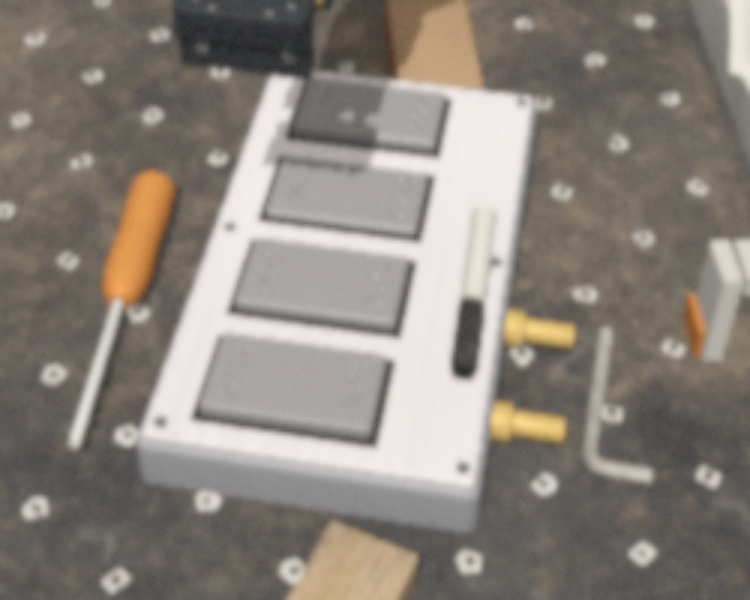

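The second cover, at about (348,200), sits lower than before. The marker, screwdriver, hex key and blocks have not moved, and the gripper is clear.

```bash
python3 -c "
from workcell import *
print(close_job())"
```

```text
the job is handed in; nothing more can be done
None
```

Cover 2 was the loose one: it rocked under a light press. I pressed it down in its middle until it stopped, then a second press on its end showed it no longer rocks. Covers 3 and 4 were sound under presses of about 5 N. I did not need to test cover 1. Nothing lying around was moved, and the job is handed in at about 24 s.

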